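# Restock the soldering caddy

### The arm

A 6-joint arm with a two-finger parallel gripper is mounted at the origin on the work surface. World frame = base frame: x ahead of the robot, y to its left, z up, the work surface at z = 0. Lengths are in m, angles in rad, forces in N, time in s.
With the tool pointing down it reaches from about 0.375 to 0.9 m from the base axis. Payload 3.1 kg.
Tool frame: the origin (TCP) lies midway between the tips of the shut fingers; the grasp point (between the pads) lies 19 mm behind it; z points along the fingers, y is the line along which they close (so a half turn about z gives the same grasp; the last joint's range is limited). The gripper opens to 85 mm and grips with 20 to 120 N. Pads are 22 mm wide; open, the fingers measure 114 mm over their backs; the gripper's body (76 mm by 85 mm) begins 54 mm behind the grasp point. The pads swing forward as they close: fully open they stand 13 mm farther back than shut.
Start: joints at [-0.178, 0.527, 1.433, -0, 1.181, -0.178], TCP at [0.625, 0, 0.231] pointing down, gripper open.
Joint ranges: [-3.08, 3.08], [-0.75, 2.2], [0.22, 2.44], [-1.43, 4.57], [0, 2.65], [-2.85, 2.85]. Speed limits (rad/s): [2.79, 2.79, 3.14, 3.14, 3.14, 3.14].

### API

Orientations are given as a unit quaternion [w, x, y, z].
In Python, from cell import r, viewer, finish_job gives the robot as it stands.
- The arm moves only by the tool send_rows, never from a script. Its argument "steps" is one flat list of numbers, 4 for each row, row after row: the shift along the tool's x, y, z in cm, then the turn about the tool's z in degrees. In form: [x, y, z, twist, x, y, z, twist, ...]. A call has 1 to 8 rows; each row is the pose to reach, as a shift and turn from the pose commanded when the call began, along the tool's axes at that moment; what a row does not reach only later rows make up. A row lasts 1/12 s, in which the tool goes at most 41.7 mm and 7.16 degrees, less where a joint would pass 70% of its speed; a pose out of reach is approached as far as the arm can. A call with a gripper value outside its range is refused whole. "claw" is the finger opening in cm, from 0 to 8.54, set as the call begins (left out, the last holds). The fingers move at their own pace and stop on an object; "squeeze" is the grip in N (left out, the last holds). Time passes only in rows, so rows that repeat a pose let the fingers close. It gives the time, the measured TCP pose, the force, the opening and the grip force at its end, in the units of the state.
- r.observe(): the state, without advancing time (a new reading comes with each control period).
- viewer.snapshot(name): name is "scene" or "side" or "wrist"; returns the picture (420x560x3 uint8, red, green, blue); there is no depth.
- viewer.camera_params(name): a dict with "camera_matrix" (3x3 intrinsics, pixels), "dist_coeffs" ([k1, k2, p1, p2, k3] as OpenCV has them; the pictures are not rectified), "R" (3x3) and "t" (3): a world point X has camera coordinates R X + t. Camera axes: x right, y down, z forward; pixel columns grow to the right and rows downward; lengths in m; the calibration is good to about 2 mm. A picture is of the moment at which its call begins: read the wrist's pose just before it. camera_params takes no time and is no camera call; for the wrist camera it gives the pose at the moment of the call.
- finish_job(): hands the job in; it is judged then, once.
The state is a dict: "t": time; "joint_pos": joint angles; "qd": joint speeds; "joint_efforts": joint torques, N m; "eef_pos": TCP position; "ee_rot": TCP orientation; "contact_force": force on the tool from outside, world axes, zero at the start; "torque": the same for the moment, N m; "gripper_width": opening from 0.0 (shut) to 1.0 (fully open); "gripper_force": force on a finger pad.
Only numpy, scipy, OpenCV 4.12 (cv2) and the standard library are available. Lean on these libraries where they do the work, as an engineer would, in place of code of your own. Each camera call takes 0.05 s, during which the arm holds its last target. There are 200 camera calls.

### The job

Fill the grey caddy for the next soldering job: stand the flux bottle with the pointed nozzle upright in the deep round cup, put the flanged reel of solder flat over the post, set the eye loupe upright inside the low round ring, and put the square parts box lid up inside the low square frame. Each must sit right down on the floor of its holder. Leave the flat-capped bottle and the roll of tape standing where they are.

Things in the scene. Friction and masses are not known exactly. Their poses are not given: they have to be found in the camera images.
- flux_bottle: Flux bottle: small white plastic bottle, round body 32 mm across and 48 mm tall, shoulder to 54 mm, then a slim pointed steel nozzle up to 71 mm. About 40 g. Loose, stands upright on the table at the start, away from the caddy. Origin: centre of the underside; z up, along its axis.
- solder_reel: Reel of solder: silver winding between two black flanges, 48 mm outside diameter, 30 mm tall, its straight through hole 26 mm in diameter; lies flat with the hole upright. About 120 g. Loose, stands upright on the table at the start, away from the caddy. Origin: centre of the underside; z up, along its axis.
- loupe: Watchmaker-style eye loupe: black round barrel 40 mm across and 26 mm tall, then tapering to 28 mm across at 36 mm height, with a lens on top. About 35 g. Loose, stands upright on the table at the start, away from the caddy. Origin: centre of the underside; z up, along its axis.
- parts_box: Closed square parts box, grey with a white lid, 44 x 44 mm and 26 mm tall, sides along its x and y. About 50 g. Loose, stands upright on the table at the start, away from the caddy. Origin: centre of the underside; z up, along its axis.
- cup_holder: Deep round cup, black, for the flux bottle: inner diameter 56 mm, outer 62 mm, rim 30 mm above the origin. Fixed, on an 80 mm square plate 4 mm thick, one of four in a row along its y, 86 mm apart, order shuffled, in the fixed grey caddy (100 x 366 mm, rim 12 mm above the table). Origin: centre of plate underside, 4 mm above table; z up; plate top, the holder floor, at z = 4 mm.
- post_holder: Upright steel post, for the solder reel: 10 mm in diameter, in the plate's centre, its top 36 mm above the origin. Fixed, on an 80 mm square plate 4 mm thick, one of four in a row along its y, 86 mm apart, order shuffled, in the fixed grey caddy (100 x 366 mm, rim 12 mm above the table). Origin: centre of plate underside, 4 mm above table; z up; plate top, the holder floor, at z = 4 mm.
- ring_holder: Low cork ring, for the loupe: inner diameter 60 mm, outer 68 mm, its top 10 mm above the origin. Fixed, on an 80 mm square plate 4 mm thick, one of four in a row along its y, 86 mm apart, order shuffled, in the fixed grey caddy (100 x 366 mm, rim 12 mm above the table). Origin: centre of plate underside, 4 mm above table; z up; plate top, the holder floor, at z = 4 mm.
- square_holder: Low square wood frame, for the parts box: 68 mm inside, walls 4 mm, top 10 mm above origin, sides along x, y. Fixed, on an 80 mm square plate 4 mm thick, one of four in a row along its y, 86 mm apart, order shuffled, in the fixed grey caddy (100 x 366 mm, rim 12 mm above the table). Origin: centre of plate underside, 4 mm above table; z up; plate top, the holder floor, at z = 4 mm.
- capped_bottle: Look-alike, to be left alone: white bottle 32 mm across with a broad flat cap of about the same width instead of a nozzle, 64 mm tall, about 45 g. Loose, stands upright on the table at the start, away from the caddy. Origin: centre of the underside; z up, along its axis.
- tape_roll: Look-alike, to be left alone: plain amber roll of tape without flanges, 48 mm outside diameter, 40 mm hole, 14 mm tall, about 30 g. Loose, stands upright on the table at the start, away from the caddy. Origin: centre of the underside; z up, along its axis.

How it is judged:
By the outcome, as a careful person would: the job done as asked, in the order asked, and still so for the second after the job is handed in, with the robot touching nothing.
It also fails if it takes over 109 s, if anything falls off the work surface, if the arm or the gripper's body presses on something with over 40 N, if the wrist force passes 120 N, or if a joint passes its speed limit or range.

## Working session

There is one attempt and no reset: what is moved stays moved. The work goes in short steps, Python scripts to look and compute and a tool call to move; the robot and the scene stay as the last step left them, time stands still between calls to the robot, and variables do not carry over. Pictures are saved under pics/ and viewed, at most 14 in all, crops included, and the job is handed in when it is done.

Besides the shell and the picture viewer there is one more tool, called after "Emit:" by a JSON object that holds its "op" and its "data", one argument or row to a line. send_rows: Moves the arm, as the interface text tells. Its arguments: {"type":"object","properties":{"steps":{"type":"array"},"claw":{"type":"number"},"squeeze":{"type":"number"}},"required":["steps"]}

```bash
mkdir -p pics; ls; cat > h.py <<'E'
import numpy as np, cv2
from cell import r, viewer
def snap(n,f=None):
    p=viewer.camera_params(n); im=cv2.cvtColor(np.array(viewer.snapshot(n)),cv2.COLOR_RGB2BGR)
    if f: cv2.imwrite('pics/'+f,im)
    return im,p
def ray(p,uv):
    q=cv2.undistortPoints(np.array([[uv]],float),np.array(p['camera_matrix']),np.array(p['dist_coeffs']))[0,0]
    R=np.array(p['R']);t=np.array(p['t'])
    return -R.T@t, R.T@np.array([q[0],q[1],1])
def onz(p,uv,z):
    c,d=ray(p,uv); return c+d*(z-c[2])/d[2]
def proj(p,X):
    R=np.array(p['R']);t=np.array(p['t'])
    return cv2.projectPoints(np.array(X,float).reshape(-1,3),cv2.Rodrigues(R)[0],t,np.array(p['camera_matrix']),np.array(p['dist_coeffs']))[0].reshape(-1,2)
def tri(p1,u1,p2,u2):
    c1,d1=ray(p1,u1);c2,d2=ray(p2,u2)
    s=np.linalg.lstsq(np.c_[d1,-d2],c2-c1,rcond=None)[0]
    a=c1+d1*s[0];b=c2+d2*s[1]; return (a+b)/2,np.linalg.norm(a-b)
E
python3 - <<'E'
from h import *
ob=r.observe(); print(ob['t'],ob['eef_pos'],ob['ee_rot'])
ims=[]
for n in('scene','side','wrist'):
    im,p=snap(n,n+'0.png'); c=-np.array(p['R']).T@np.array(p['t']); print(n,c,np.array(p['camera_matrix'])[0,0],p['dist_coeffs'])
E
```

```text
pics
0.0 [6.24285616e-01 1.46288311e-04 2.30332919e-01] [-8.85166856e-04  7.07113577e-01  7.07099161e-01 -6.18669468e-04]
scene [1.12785058 0.32445131 0.80968346] 442.24824957200065 [0.0140281 0.        0.        0.        0.       ]
side [ 0.36298915 -0.79643708  0.76916633] 463.2613199564465 [0.01281454 0.         0.         0.         0.        ]
wrist [0.62433429 0.07442181 0.37221988] 314.4932383285956 [-0.04378836  0.          0.          0.          0.        ]
```

View pics/scene0.png

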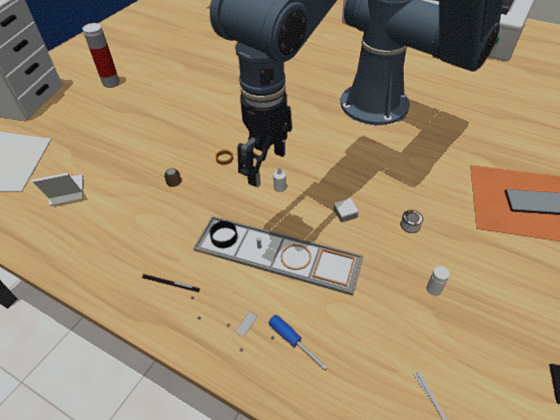

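View pics/side0.png

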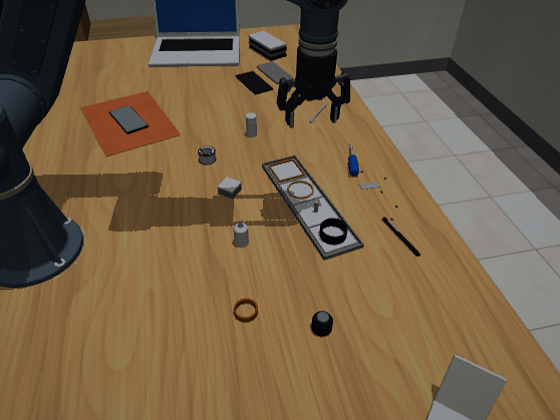

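View pics/wrist0.png

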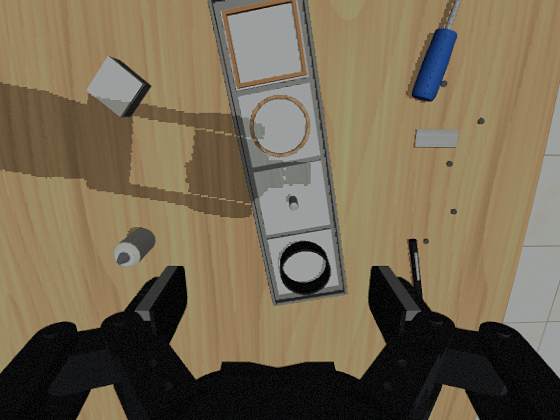

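The scene view shows the flux bottle at (279,180), capped bottle (438,280), tape (224,157), loupe (172,177), box (346,209) and reel (411,220). In the caddy, the cup is at (223,235), post (262,243), ring (296,257) and square frame (335,267). The side view shows the same things. In the wrist view the bottle is at (130,248), the box at (118,85), and the ring, post and cup at (279,125), (292,203) and (303,267).

```bash
cat > m.py <<'E'
from h import *
sc=cv2.imread('pics/scene0.png');sd=cv2.imread('pics/side0.png')
p1=viewer.camera_params('scene');p2=viewer.camera_params('side')
def blob(im,s,w=30):
    hsv=cv2.cvtColor(im,cv2.COLOR_BGR2HSV); m=((hsv[...,1]<75)|(hsv[...,2]<45)).astype(np.uint8)
    m=cv2.morphologyEx(m,cv2.MORPH_OPEN,np.ones((2,2)))
    n,l,st,ce=cv2.connectedComponentsWithStats(m)
    d=[(np.hypot(*(ce[i]-s)),i) for i in range(1,n) if st[i,4]>20]
    i=min(d)[1]; return ce[i],st[i]
for n,a,b in [('flux',(279,180),(241,235)),('reel',(411,220),(207,155)),('loupe',(172,177),(322,323)),('box',(346,209),(230,187)),('capped',(438,280),(251,125))]:
    (c1,s1),(c2,s2)=blob(sc,a),blob(sd,b); X,e=tri(p1,c1,p2,c2); print(n,c1.round(),s1,c2.round(),s2,X.round(4),round(e,4))
pts={'cuprim':((223,230),(333,229)),'posttop':((260,237),(315,203)),'ring':((296,257),(300,189)),'sq':((335,267),(286,171)),'tape':((224,157),(245,310))}
for k,(a,b) in pts.items():
    X,e=tri(p1,a,p2,b);print(k,X.round(4),round(e,4))
E
python3 m.py
python3 - <<'E'
import cv2,numpy as np
a=cv2.imread('pics/scene0.png')[145:295,155:455];b=cv2.imread('pics/side0.png')[100:340,190:370]
a=cv2.resize(a,None,fx=2,fy=2,interpolation=2)
o=np.zeros((600,800,3),np.uint8);o[:300,:600]=a
w=cv2.imread('pics/wrist0.png')
E
```

```text
flux [280. 181.] [274 169  13  24 259] [242. 235.] [235 222  14  26 319] [ 0.4526 -0.0754  0.0242] 0.0031
reel [412. 222.] [402 212  22  22 373] [208. 156.] [199 147  18  18 271] [0.4141 0.2553 0.0124] 0.0021
loupe [172. 173.] [167 169  10   8  63] [323. 325.] [312 312  22  26 440] [ 0.56   -0.3364  0.0241] 0.0056
box [347. 210.] [335 199  25  24 415] [230. 188.] [219 178  23  21 356] [0.4532 0.1065 0.0121] 0.0038
capped [439. 281.] [428 267  23  30 464] [252. 125.] [247 114  11  24 244] [0.5563 0.3523 0.0313] 0.0042
cuprim [ 0.6556 -0.1084  0.0315] 0.002
posttop [ 0.6378 -0.022   0.0382] 0.0036
ring [0.6275 0.0647 0.0106] 0.0007
sq [0.6102 0.1492 0.0078] 0.0026
tape [ 0.4283 -0.2629  0.0067] 0.0008
```

Emit:
{"op": "send_rows", "data": {
  "steps": [-15,-17.2,0,0,-15,-17.2,0,0,-15,-17.2,0,0,-15,-17.2,0,0,-15,-17.2,0,0,-15,-17.2,0,0,-15,-17.2,0,0,-15,-17.2,0,0],
  "claw": 8.5,
  "squeeze": 30
}}

```text
t: 0.82
eef_pos: [0.4526, -0.1506, 0.2314]
ee_rot: [0.0, 0.708, 0.706, 0.0]
contact_force: [0.3, 0.2, 0.4]
gripper_width: 0.997
gripper_force: 0.0
```

```bash
python3 - <<'E'
from h import *
ob=r.observe(); print(ob['t'],ob['eef_pos'])
im,p=snap('wrist','wrist1.png'); print(np.array(p['R']).round(3).tolist(),np.array(p['t']))
print(proj(p,[[.4526,-.0754,.048],[.4526,-.0754,.071],[.656,-.108,.034]]).round(1))
E
```

```text
0.8167 [ 0.45257552 -0.15055289  0.23141454]
[[1.0, -0.004, -0.0], [-0.004, -0.955, 0.295], [-0.001, -0.295, -0.955]] [-0.45266404 -0.18132546  0.33468691]
[[277.5 113. ]
 [277.5 112.9]
 [466.1 145.2]]
```

View pics/wrist1.png

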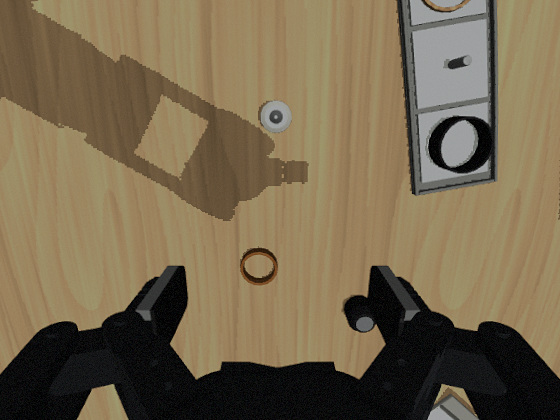

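The wrist view shows the flux bottle from above at (275,116), the cup rim at (460,144), the post leaning from (449,64) to its top at (466,60), the tape at (259,266) and the loupe at (360,315).

```bash
cat > m2.py <<'E'
from h import *
import json
w0=cv2.imread('pics/wrist0.png');w1=cv2.imread('pics/wrist1.png')
p1=viewer.camera_params('wrist')
# wrist0 pose: same mounting, tcp moved
R=np.array(p1['R']);c1=-R.T@p1['t']
p0=dict(p1);c0=np.array([0.62433429,0.07442181,0.37221988]);p0['t']=-R@c0
hsv=lambda im:cv2.cvtColor(im,cv2.COLOR_BGR2HSV)
def comp(m,s,big=20):
    n,l,st,ce=cv2.connectedComponentsWithStats(m.astype(np.uint8))
    i=min((np.hypot(*(ce[i]-s)),i) for i in range(1,n) if st[i,4]>big)[1]
    return ce[i],st[i],(l==i).astype(np.uint8)
def ell(m):
    c=max(cv2.findContours(m,cv2.RETR_EXTERNAL,cv2.CHAIN_APPROX_NONE)[0],key=len); return cv2.fitEllipse(cv2.convexHull(c))
def cup(im,s):
    # inner bright disc
    return ell(comp(hsv(im)[...,2]<40,s,200)[2])
def flux(im,s): return ell(comp((hsv(im)[...,1]<60)&(hsv(im)[...,2]>90),s,100)[2])
if __name__=='__main__':
    for n,im,s in(('cup0',w0,(304,268)),('cup1',w1,(460,144))): print(n,cup(im,s))
    X=tri(p0,cup(w0,(304,268))[0],p1,cup(w1,(460,144))[0]);print('cup mid',X)
    print('flux1',flux(w1,(275,116))); u=flux(w1,(275,116))[0]
    d=w1[105:130,262:290,2]; 
    k=comp((hsv(w1)[...,2]<110)&(np.hypot(*(np.indices((420,560))-np.array([u[1],u[0]])[:,None,None]))<12),u,4)[0];print('tip1',k)
    print('tip tri',tri(p0,(123,259),p1,k)); print('body top',onz(p1,u,.048))
    print('post top',tri(p0,(293,206),p1,(468,60)))
    # floors: white low-sat inner regions in w0
    for n,s in(('ring',(279,125)),('sq',(263,43))):
        ce,st,m=comp((hsv(w0)[...,1]<35)&(hsv(w0)[...,2]>60),s,300); print(n,ce,st,ell(m)[:2],onz(p0,ell(m)[0],.010))
    print('cup inner floor/rim', onz(p0,cup(w0,(304,268))[0],.034),onz(p1,cup(w1,(460,144))[0],.034))
E
python3 m2.py
```

```text
cup0 ((304.1288757324219, 267.63568115234375), (50.26285934448242, 53.59247589111328), 168.49884033203125)
cup1 ((1470.3670654296875, 4097.42138671875), (415.1743469238281, 8055.533203125), 0.0)
cup mid (array([0.52809003, 0.03040622, 0.35013458]), np.float64(0.2066720735369923))
flux1 ((275.5548095703125, 116.14317321777344), (31.337743759155273, 32.52684783935547), 176.59310913085938)
tip1 [275.53846154 116.46153846]
tip tri (array([ 0.45180415, -0.07864571,  0.0571845 ]), np.float64(0.0009671114634138753))
body top [ 0.45145465 -0.0780501   0.048     ]
post top (array([ 0.64165564, -0.02308221,  0.04048719]), np.float64(0.0005289179251719757))
ring [279.39729612 125.55385957] [ 253   99   53   55 2293] ((279.4656677246094, 125.52537536621094), (52.992774963378906, 54.87656784057617)) [0.62684601 0.06181038 0.01      ]
sq [264.75977654  42.28804469] [ 227    3   75   80 4475] ((264.07110595703125, 42.25029754638672), (79.06375885009766, 97.62782287597656)) [0.6107861  0.14680459 0.01      ]
cup inner floor/rim [ 0.65610189 -0.10152909  0.034     ] [-0.0208004   1.44867085  0.034     ]
```

Emit:
{"op": "send_rows", "data": {
  "steps": [7.3,0,10,0,7.3,0,10,0,7.3,0,10,0,7.3,0,20.6,0,7.3,0,20.6,0,7.3,0,20.6,0,7.3,0,20.6,0,7.3,0,20.6,0]
}}

```text
t: 1.53
eef_pos: [0.4532, -0.0758, 0.0241]
ee_rot: [-0.001, 0.706, 0.708, -0.0]
contact_force: [0.5, 0.3, -0.0]
gripper_width: 0.999
gripper_force: 0.0
```

Emit:
{"op": "send_rows", "data": {
  "steps": [0,0,0,0,0,0,0,0,0,0,0,0,0,0,0,0,0,0,0,0,0,0,0,0],
  "claw": 2.5,
  "squeeze": 30
}}

```text
t: 2.03
eef_pos: [0.4537, -0.0774, 0.0268]
ee_rot: [0.001, 0.707, 0.707, 0.001]
contact_force: [-0.3, 0.7, 7.3]
gripper_width: 0.358
gripper_force: 29.1
```

Emit:
{"op": "send_rows", "data": {
  "steps": [0,0,-4,0,0,0,-12,0,0,0,-12,0,0,0,-12,0,0,0,-12,0,0,0,-12,0]
}}

```text
t: 2.53
eef_pos: [0.4526, -0.0769, 0.1457]
ee_rot: [0.0, 0.707, 0.707, 0.0]
contact_force: [-0.8, -0.0, 0.0]
gripper_width: 0.36
gripper_force: 30.3
```

Emit:
{"op": "send_rows", "data": {
  "steps": [-3,20.4,0,0,-3,20.4,0,0,-3,20.4,0,0,-3,20.4,0,0,-3,20.4,0,0,-3,20.4,0,0,-3,20.4,0,0]
}}

```text
t: 3.12
eef_pos: [0.6574, -0.1071, 0.1423]
ee_rot: [-0.001, 0.707, 0.707, -0.001]
contact_force: [-0.2, -0.2, -0.2]
gripper_width: 0.361
gripper_force: 30.3
```

```bash
cat > chk.py <<'E'
import sys
from h import *
# composite crop: scene + side around a world point
X=np.array(eval(sys.argv[1]),float); out=[]
for n in('scene','side'):
    im,p=snap(n); u,v=proj(p,X)[0].astype(int); u=min(max(u,60),500);v=min(max(v,60),360)
    out.append(cv2.resize(im[v-60:v+60,u-60:u+60],(400,400),interpolation=cv2.INTER_CUBIC)); print(n,'origin',u-60,v-60,'scale 3.33')
cv2.imwrite('pics/'+sys.argv[2],np.hstack(out)); ob=r.observe(); print(ob['t'],ob['eef_pos'],ob['ee_rot'],ob['gripper_width'])
E
python3 chk.py "[.658,-.107,.1]" c1.png
```

```text
scene origin 158 151 scale 3.33
side origin 276 145 scale 3.33
3.2167 [ 0.65450184 -0.10623797  0.1427298 ] [-0.00282559  0.7071251   0.70708141 -0.00141202] 0.3583580117880636
```

View pics/c1.png

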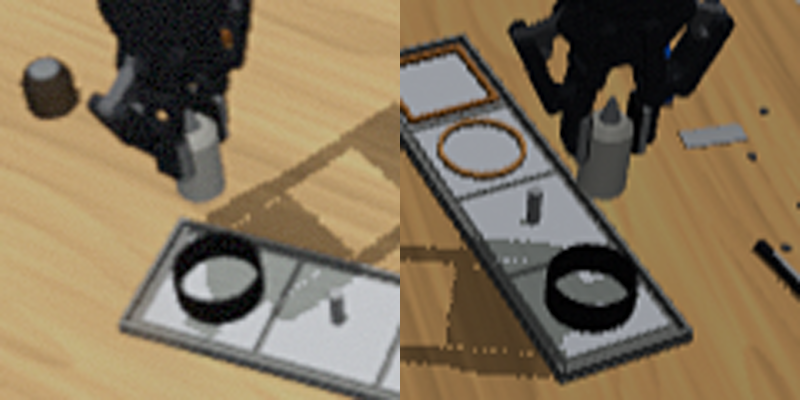

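The bottle is held upright and the cup below it is clear (scene crop 218,280). I'll lower it in.

Emit:
{"op": "send_rows", "data": {
  "steps": [0,0,4,0,0,0,8,0,0,0,9.5,0,0,0,10.2,0,0,0,10.7,0,0,0,11.0,0,0,0,11.1,0,0,0,11.1,0]
}}

```text
t: 3.88
eef_pos: [0.6577, -0.1072, 0.0357]
ee_rot: [0.001, 0.707, 0.707, 0.001]
contact_force: [0.4, 0.7, -0.2]
gripper_width: 0.363
gripper_force: 30.3
```

Emit:
{"op": "send_rows", "data": {
  "steps": [0,0,0,0,0,0,0,0,0,0,0,0,0,0,0,0,0,0,0,0],
  "claw": 5
}}

```text
t: 4.3
eef_pos: [0.6571, -0.107, 0.0347]
ee_rot: [0.0, 0.707, 0.707, 0.0]
contact_force: [0.4, -0.1, -0.6]
gripper_width: 0.583
gripper_force: 0.0
```

Emit:
{"op": "send_rows", "data": {
  "steps": [0,0,-4,0,0,0,-8,0,0,0,-12,0,0,0,-16,0,0,0,-19.7,0,0,0,-19.7,0]
}}

```text
t: 4.8
eef_pos: [0.6619, -0.1084, 0.2411]
ee_rot: [0.008, 0.707, 0.707, 0.004]
contact_force: [0.0, 0.4, 1.9]
gripper_width: 0.589
gripper_force: 0.0
```

Emit:
{"op": "send_rows", "data": {
  "steps": [28.7,-24.3,0,0,28.7,-24.3,0,0,28.7,-24.3,0,0,28.7,-24.3,0,0,28.7,-24.3,0,0,28.7,-24.3,0,0,28.7,-24.3,0,0,28.7,-24.3,0,0],
  "claw": 8.5
}}

```text
t: 5.47
eef_pos: [0.44, 0.1486, 0.2313]
ee_rot: [0.0, 0.707, 0.707, 0.0]
contact_force: [0.9, 0.3, 0.5]
gripper_width: 0.996
gripper_force: 0.0
```

Emit:
{"op": "send_rows", "data": {
  "steps": [0,0,0,0,0,0,0,0,0,0,0,0]
}}

```text
t: 5.72
eef_pos: [0.4422, 0.1475, 0.2316]
ee_rot: [0.001, 0.707, 0.708, 0.001]
contact_force: [0.7, 0.3, 0.1]
gripper_width: 0.992
gripper_force: 0.0
```

```bash
python3 chk.py "[.658,-.107,.04]" c2.png; python3 - <<'E'
from h import *
im,p=snap('wrist','wrist2.png')
import pickle;pickle.dump(p,open('p2.pkl','wb'))
c=cv2.imread('pics/c2.png'); o=np.zeros((600,800,3),np.uint8); o[:300,:600]=cv2.resize(c,(600,300)); o[300:,:400]=cv2.resize(im,(400,300)); cv2.imwrite('pics/c2b.png',o)
print(proj(p,[[.4141,.2553,.03],[.4532,.1065,.026]]))
E
```

```text
scene origin 162 168 scale 3.33
side origin 273 165 scale 3.33
5.8167 [0.442945   0.14671099 0.23145733] [5.41960170e-04 7.07521018e-01 7.06691956e-01 4.41605299e-04] 0.9931510776413394
[[249.0305873   78.98091609]
 [286.45013552 216.44321946]]
```

View pics/c2b.png

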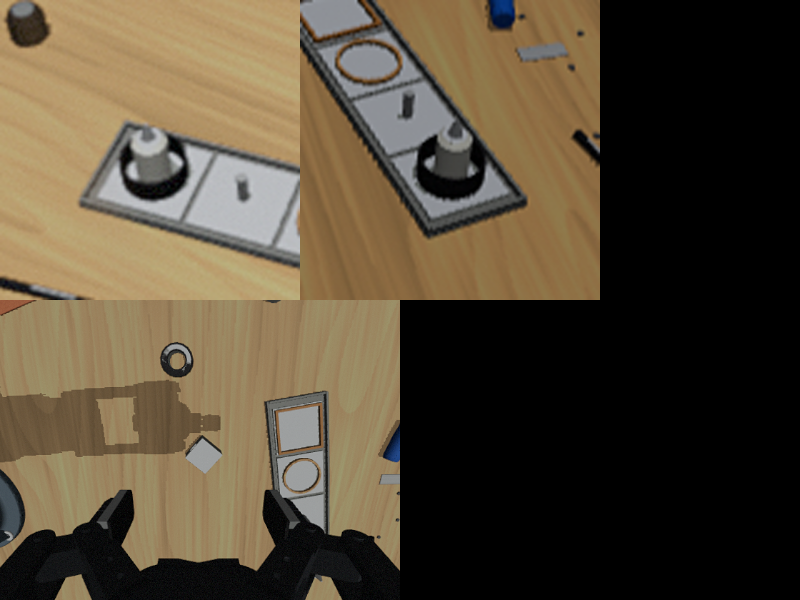

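The flux bottle stands in the cup, seen in both crops. In the wrist view the reel is at about (249,82) and the box at about (285,217), rotated by around 35 to 40°.

```bash
cat > m3.py <<'E'
from h import *
import pickle
from m2 import comp,hsv,ell,w0,p0
p=pickle.load(open('p2.pkl','rb')); w=cv2.imread('pics/wrist2.png')
def lid(im,p,s,t=100):
    h=hsv(im); ce,st,m=comp((h[...,1]<60)&(h[...,2]>t),s,100)
    c=max(cv2.findContours(m,0,1)[0],key=len); b=cv2.boxPoints(cv2.minAreaRect(c)); return ce,m,b
def cornersxy(b,p,z): return np.array([onz(p,q,z) for q in b])
a=lid(w0,p0,(118,85));b=lid(w,p,(285,217))
X,e=tri(p0,a[0],p,b[0]);print('lid tri',X.round(4),e.round(4))
for q,pp in((a,p0),(b,p)):
    C=cornersxy(q[2],pp,.026);E=np.diff(np.vstack([C,C[:1]]),axis=0);print(C.mean(0).round(4),np.linalg.norm(E,axis=1).round(4),np.degrees(np.arctan2(E[:,1],E[:,0])).round(1)%90)
h=hsv(w)
ce,st,m=comp((h[...,1]<60)|(h[...,2]<45),(249,82),100); el=ell(m); print('reel',ce,st,el,onz(p,el[0],.02),onz(p,el[0],.03))
print(w[82-18:82+20:2,248].tolist())
E
python3 m3.py
```

```text
lid tri [0.4516 0.1039 0.0227] 0.0012
[0.4533 0.1038 0.026 ] [0.0463 0.0436 0.0468 0.045 ] [47.1 54.5 48.8 53.6]
[0.4509 0.104  0.026 ] [0.0436 0.0469 0.0448 0.0483] [51.6 50.1 53.4 48.7]
reel [246.84727552  82.98004605] [ 225   59   46   49 1303] ((247.28411865234375, 83.49832153320312), (44.99224853515625, 48.75749969482422), 163.27381896972656) [0.41131879 0.25183818 0.02      ] [0.41220287 0.25096676 0.03      ]
[[160, 160, 157], [160, 159, 157], [128, 128, 127], [32, 33, 31], [49, 52, 48], [90, 126, 145], [101, 139, 157], [96, 135, 154], [96, 134, 153], [101, 138, 156], [96, 135, 155], [101, 138, 156], [98, 136, 155], [97, 135, 154], [97, 137, 155], [97, 136, 155], [95, 135, 152], [33, 33, 32], [32, 28, 32]]
```

Emit:
{"op": "send_rows", "data": {
  "steps": [10.5,-3,10,0,10.5,-3,10,0,10.5,-3,10,0,10.5,-3,10,0,10.5,-3,18,0,10.5,-3,18,0,10.5,-3,21,0,10.5,-3,22.4,0]
}}

```text
t: 6.53
eef_pos: [0.4111, 0.2512, 0.0035]
ee_rot: [-0.001, 0.708, 0.706, -0.002]
contact_force: [-0.1, -0.9, -0.2]
gripper_width: 0.998
gripper_force: 0.0
```

```bash
python3 - <<'E'
from h import *
ob=r.observe();print(ob['eef_pos'])
for n in('scene','side'):
    im,p=snap(n,n+'r.png')
import pickle
im,p=snap('wrist','wrist3.png')
E
```

```text
[0.41107099 0.25118915 0.00349057]
```

Emit:
{"op": "send_rows", "data": {
  "steps": [0,0,0.2,0,0,0,0.2,0,0,0,0.2,0,0,0,0.2,0,0,0,0.2,0,0,0,0.2,0],
  "claw": 4.2,
  "squeeze": 40
}}

```text
t: 7.18
eef_pos: [0.4124, 0.2525, 0.0068]
ee_rot: [0.001, 0.707, 0.707, 0.001]
contact_force: [-0.0, -1.5, 6.4]
gripper_width: 0.537
gripper_force: 40.5
```

Emit:
{"op": "send_rows", "data": {
  "steps": [0,0,-4,0,0,0,-8,0,0,0,-12,0,0,0,-12,0]
}}

```text
t: 7.52
eef_pos: [0.4157, 0.2541, 0.1318]
ee_rot: [0.003, 0.707, 0.707, 0.006]
contact_force: [1.6, 0.8, -0.8]
gripper_width: 0.536
gripper_force: 41.9
```

Emit:
{"op": "send_rows", "data": {
  "steps": [-27.5,23,0,0,-27.5,23,0,0,-27.5,23,0,0,-27.5,23,0,0,-27.5,23,0,0,-27.5,23,0,0,-27.5,23,0,0,-27.5,23,0,0]
}}

```text
t: 8.18
eef_pos: [0.6258, -0.005, 0.125]
ee_rot: [-0.0, 0.707, 0.707, -0.0]
contact_force: [1.6, 0.2, -0.8]
gripper_width: 0.535
gripper_force: 41.9
```

Emit:
{"op": "send_rows", "data": {
  "steps": [-1.9,1.6,0,0,-1.9,1.6,0,0,-1.9,1.6,0,0,-1.9,1.6,0,0]
}}

```text
t: 8.52
eef_pos: [0.6397, -0.0216, 0.1245]
ee_rot: [-0.001, 0.707, 0.707, -0.001]
contact_force: [-1.0, -0.1, -0.4]
gripper_width: 0.539
gripper_force: 41.9
```

```bash
python3 chk.py "[.642,-.023,.09]" c3.png
```

```text
scene origin 196 163 scale 3.33
side origin 257 125 scale 3.33
8.6167 [ 0.63972837 -0.02071827  0.12487551] [-1.12841834e-03  7.06608125e-01  7.07603948e-01 -5.79940322e-04] 0.5331726687795119
```

View pics/c3.png

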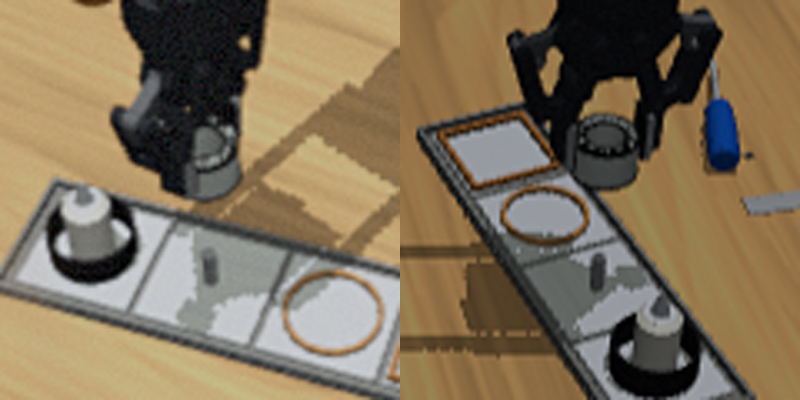

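Both crops show the reel held level. Its top centre is near scene (260,207) and side (319,166), above the post.

```bash
python3 - <<'E'
from h import *
a=viewer.camera_params('scene');b=viewer.camera_params('side')
print(tri(a,(196+213/3.333,163+147/3.333),b,(257+207/3.333,125+138/3.333)))
print('post',tri(a,(196+208/3.333,163+250/3.333),b,(257+199/3.333,125+258/3.333)))
E
```

```text
(array([ 0.64080182, -0.01555125,  0.14248349]), np.float64(0.006781757760451277))
post (array([ 0.64217831, -0.02280379,  0.03962076]), np.float64(0.002487801938548013))
```

```bash
python3 - <<'E'
from h import *
ob=r.observe();print(ob['eef_pos'])
im,p=snap('wrist','wrist4.png')
e=np.array(ob['eef_pos'])
print(proj(p,[e+[0,0,.025],e+[0,.024,.025],e+[0,.013,.025],e+[0,-.013,.025]]).round(1))
E
```

```text
[ 0.63972837 -0.02071827  0.12487551]
[[278.2 296.3]
 [278.3 244.3]
 [278.2 268.9]
 [278.2 322. ]]
```

View pics/wrist4.png

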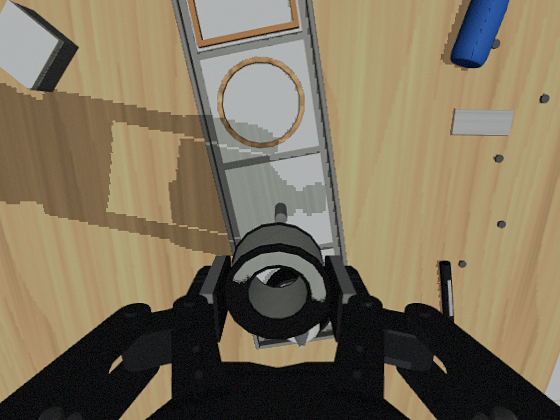

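The wrist view shows the reel gripped squarely with its hole centred near (278,292), about 2 mm toward +y. I'll shift 2 mm and lower it.

Emit:
{"op": "send_rows", "data": {
  "steps": [-0.3,0.1,3,0,-0.3,0.1,6,0,-0.3,0.1,8,0,-0.3,0.1,9.5,0,-0.3,0.1,10.4,0,-0.3,0.1,10.9,0,-0.3,0.1,11.1,0,-0.3,0.1,11.1,0]
}}

```text
t: 9.33
eef_pos: [0.6423, -0.0245, 0.0153]
ee_rot: [0.0, 0.707, 0.707, 0.0]
contact_force: [0.2, -0.5, -2.0]
gripper_width: 0.536
gripper_force: 41.9
```

Emit:
{"op": "send_rows", "data": {
  "steps": [0,0,0,0,0,0,0,0,0,0,0,0,0,0,0,0,0,0,0,0],
  "claw": 6.4
}}

```text
t: 9.75
eef_pos: [0.6428, -0.0254, 0.0147]
ee_rot: [0.0, 0.707, 0.707, 0.0]
contact_force: [-0.2, -0.3, 0.0]
gripper_width: 0.749
gripper_force: 0.0
```

Emit:
{"op": "send_rows", "data": {
  "steps": [0,0,-4,0,0,0,-8,0,0,0,-12,0,0,0,-16,0,0,0,-20,0,0,0,-21.8,0,0,0,-21.8,0]
}}

```text
t: 10.33
eef_pos: [0.6459, -0.0259, 0.239]
ee_rot: [0.005, 0.707, 0.707, 0.003]
contact_force: [-0.2, -0.1, 0.4]
gripper_width: 0.745
gripper_force: 0.0
```

Emit:
{"op": "send_rows", "data": {
  "steps": [-32,-7.5,0,0,-32,-7.5,0,0,-32,-7.5,0,0,-32,-7.5,0,0,-32,-7.5,0,0,-32,-7.5,0,0,-32,-7.5,0,0,-32,-7.5,0,0],
  "claw": 8.5
}}

```text
t: 11.0
eef_pos: [0.5658, -0.3474, 0.2308]
ee_rot: [-0.001, 0.707, 0.707, -0.0]
contact_force: [0.1, -0.6, 0.3]
gripper_width: 0.993
gripper_force: 0.0
```

Emit:
{"op": "send_rows", "data": {
  "steps": [0,0,0,0,0,0,0,0]
}}

```text
t: 11.17
eef_pos: [0.566, -0.3473, 0.2306]
ee_rot: [-0.001, 0.709, 0.706, 0.0]
contact_force: [-0.3, -0.3, -0.4]
gripper_width: 0.994
gripper_force: 0.0
```

```bash
python3 chk.py "[.642,-.023,.04]" c5.png; python3 - <<'E'
from h import *
im,p=snap('wrist','wrist5.png')
import pickle;pickle.dump(p,open('p5.pkl','wb'))
u=proj(p,[.56,-.3364,.036])[0].astype(int);print(u)
c=cv2.imread('pics/c5.png'); o=np.zeros((600,800,3),np.uint8); o[:300,:600]=cv2.resize(c,(600,300)); o[300:,:400]=cv2.resize(im,(400,300))
o[300:,400:700]=cv2.resize(im[u[1]-50:u[1]+50,u[0]-50:u[0]+50],(300,300),interpolation=2); cv2.imwrite('pics/c5b.png',o)
E
```

```text
scene origin 197 178 scale 3.33
side origin 256 142 scale 3.33
11.2667 [ 0.56687132 -0.34416881  0.23107704] [-1.48142942e-03  7.07192742e-01  7.07019218e-01  2.37574286e-04] 0.9951977379545354
[271 177]
```

View pics/c5b.png

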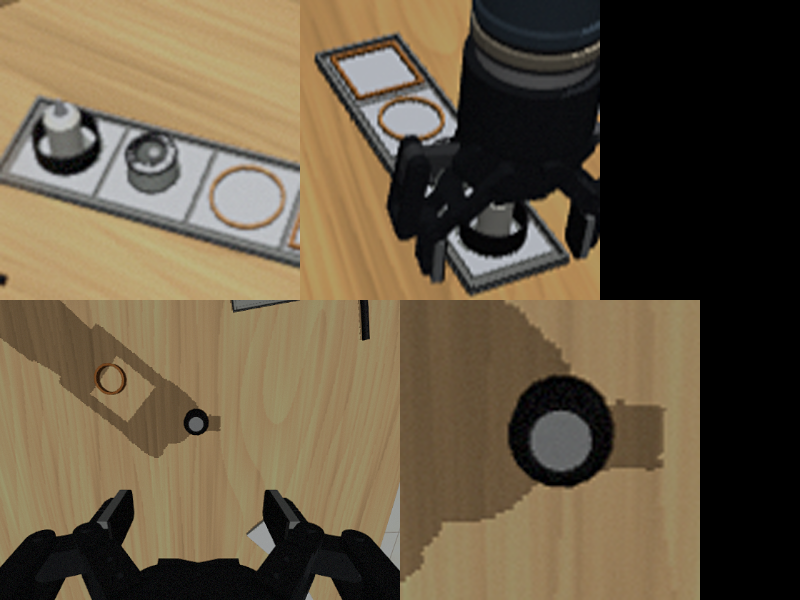

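The reel sits on the post, down on its floor (scene crop 152,160). The loupe is at wrist pixel (274,173), with its lens at about (274,174).

```bash
python3 - <<'E'
from h import *
import pickle
from m2 import comp,hsv,ell,w1
p=pickle.load(open('p5.pkl','rb')); w=cv2.imread('pics/wrist5.png')
R=np.array(p['R']); p1=dict(p); p1['R']=np.array([[1.0,-.004,0],[-.004,-.955,.295],[-.001,-.295,-.955]]);p1['t']=np.array([-0.45266404,-0.18132546,0.33468691])
def lens(im,s):
    h=hsv(im); return ell(comp((h[...,1]<60)&(h[...,2]>70),s,60)[2])[0]
a=lens(w1,(364,323));b=lens(w,(274,175));print(a,b,tri(p1,a,p,b))
h=hsv(w);m=comp((h[...,1]<60)|(h[...,2]<45),(273,173),100)[2];e=ell(m);print(e,onz(p,e[0],.013),onz(p,b,.036))
E
```

```text
(364.2641906738281, 323.57318115234375) (274.13006591796875, 173.50344848632812) (array([ 0.56238677, -0.33160563,  0.03590048]), np.float64(0.00031725750225693037))
((274.1894226074219, 170.46475219726562), (34.3981819152832, 36.9398307800293), 177.77572631835938) [ 0.56231286 -0.3321476   0.013     ] [ 0.56252422 -0.3315045   0.036     ]
```

Emit:
{"op": "send_rows", "data": {
  "steps": [1.4,-0.4,4,0,1.4,-0.4,8,0,1.4,-0.4,12,0,1.4,-0.4,16,0,1.4,-0.4,19,0,1.4,-0.4,21,0,1.4,-0.4,22.4,0,1.4,-0.4,22.6,0]
}}

```text
t: 11.98
eef_pos: [0.5624, -0.3283, 0.0034]
ee_rot: [-0.003, 0.706, 0.708, -0.0]
contact_force: [0.3, -0.4, -0.2]
gripper_width: 0.998
gripper_force: 0.0
```

Emit:
{"op": "send_rows", "data": {
  "steps": [0,0,0,0,0,0,0,0,0,0,0,0,0,0,0,0,0,0,0,0,0,0,0,0],
  "claw": 3.4,
  "squeeze": 30
}}

```text
t: 12.48
eef_pos: [0.5646, -0.3321, 0.0084]
ee_rot: [0.002, 0.707, 0.707, 0.0]
contact_force: [-0.2, 1.4, 5.7]
gripper_width: 0.451
gripper_force: 31.1
```

Emit:
{"op": "send_rows", "data": {
  "steps": [0,0,-4,0,0,0,-8,0,0,0,-12,0,0,0,-12,0]
}}

```text
t: 12.82
eef_pos: [0.568, -0.335, 0.1354]
ee_rot: [0.008, 0.707, 0.707, 0.001]
contact_force: [1.8, -0.5, 0.2]
gripper_width: 0.448
gripper_force: 30.5
```

Emit:
{"op": "send_rows", "data": {
  "steps": [32,5.2,0,0,32,5.2,0,0,32,5.2,0,0,32,5.2,0,0,32,5.2,0,0,32,5.2,0,0,32,5.2,0,0,32,5.2,0,0]
}}

```text
t: 13.48
eef_pos: [0.6153, -0.0082, 0.1267]
ee_rot: [-0.0, 0.707, 0.707, 0.0]
contact_force: [0.2, -0.0, 0.5]
gripper_width: 0.451
gripper_force: 30.5
```

Emit:
{"op": "send_rows", "data": {
  "steps": [7.4,1.2,0,0,7.4,1.2,0,0,7.4,1.2,0,0,7.4,1.2,0,0,7.4,1.2,0,0]
}}

```text
t: 13.9
eef_pos: [0.6273, 0.0625, 0.1264]
ee_rot: [0.0, 0.707, 0.707, -0.0]
contact_force: [0.0, 0.0, -1.3]
gripper_width: 0.452
gripper_force: 30.5
```

```bash
python3 chk.py "[.627,.062,.08]" c6.png;python3 - <<'E'
from h import *
im,p=snap('wrist','wrist6.png'); e=np.array(r.observe()['eef_pos'])
c=cv2.imread('pics/c6.png'); o=np.zeros((600,800,3),np.uint8); o[:300,:600]=cv2.resize(c,(600,300)); o[300:,:400]=cv2.resize(im,(400,300));cv2.imwrite('pics/c6b.png',o)
print(proj(p,e+[0,0,.031])[0])
E
```

```text
scene origin 235 176 scale 3.33
side origin 241 107 scale 3.33
14.0 [0.62733603 0.0613132  0.12638524] [ 1.10655750e-04  7.07675562e-01  7.06537519e-01 -1.44609909e-04] 0.4545265308320153
[278.44258438 304.88063318]
```

View pics/c6b.png

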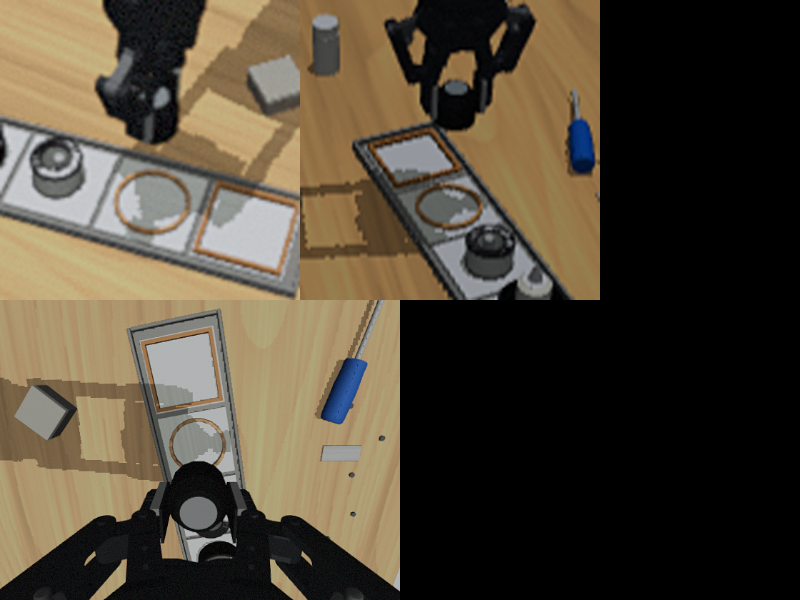

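The loupe is held upright over the ring, with its lens at wrist pixel (279,298). The reel is flat on its floor. I'll lower the loupe.

Emit:
{"op": "send_rows", "data": {
  "steps": [-0.2,0,4,0,-0.2,0,7.5,0,-0.2,0,9.5,0,-0.2,0,10.4,0,-0.2,0,10.9,0,-0.2,0,11.1,0,-0.2,0,11.2,0,-0.2,0,11.2,0]
}}

```text
t: 14.72
eef_pos: [0.6272, 0.0597, 0.0165]
ee_rot: [0.0, 0.707, 0.707, -0.0]
contact_force: [-1.9, 0.4, 1.7]
gripper_width: 0.452
gripper_force: 30.7
```

Emit:
{"op": "send_rows", "data": {
  "steps": [0,0,0,0,0,0,0,0,0,0,0,0,0,0,0,0,0,0,0,0],
  "claw": 5.6
}}

```text
t: 15.13
eef_pos: [0.6278, 0.0607, 0.0144]
ee_rot: [0.0, 0.707, 0.707, 0.0]
contact_force: [0.1, 0.6, -0.2]
gripper_width: 0.653
gripper_force: 0.0
```

Emit:
{"op": "send_rows", "data": {
  "steps": [0,0,-4,0,0,0,-8,0,0,0,-12,0,0,0,-16,0,0,0,-20,0,0,0,-21.7,0,0,0,-21.7,0]
}}

```text
t: 15.72
eef_pos: [0.6309, 0.0607, 0.2375]
ee_rot: [0.005, 0.707, 0.707, 0.004]
contact_force: [0.8, -0.0, 0.7]
gripper_width: 0.654
gripper_force: 0.0
```

Emit:
{"op": "send_rows", "data": {
  "steps": [4.4,-17.6,0,7,4.4,-17.6,0,14,4.4,-17.6,0,21,4.4,-17.6,0,28,4.4,-17.6,0,35,4.4,-17.6,0,39,4.4,-17.6,0,39,4.4,-17.6,0,39],
  "claw": 8.5
}}

```text
t: 16.38
eef_pos: [0.4514, 0.1048, 0.2309]
ee_rot: [-0.0, 0.902, 0.431, -0.0]
contact_force: [0.0, 0.1, -0.3]
gripper_width: 0.999
gripper_force: 0.0
```

```bash
python3 chk.py "[.627,.062,.03]" c7.png;python3 - <<'E'
from h import *
from scipy.spatial.transform import Rotation as Ro
from m2 import comp,hsv
e=r.observe(); im,p=snap('wrist','wrist7.png')
c=cv2.imread('pics/c7.png'); o=np.zeros((600,800,3),np.uint8); o[:300,:600]=cv2.resize(c,(600,300)); o[300:,:400]=cv2.resize(im,(400,300));cv2.imwrite('pics/c7b.png',o)
u=proj(p,[.4515,.104,.026])[0]
h=hsv(im); ce,st,m=comp((h[...,1]<60)&(h[...,2]>90),u,100)
ct=max(cv2.findContours(m,0,1)[0],key=len); b=cv2.boxPoints(cv2.minAreaRect(ct)); C=np.array([onz(p,q,.026) for q in b]); E=np.diff(np.vstack([C,C[:1]]),axis=0)
print(u,ce,st,C.mean(0),onz(p,ce,.026),np.linalg.norm(E,axis=1),np.degrees(np.arctan2(E[:,1],E[:,0]))%90)
q=e['ee_rot'];T=Ro.from_quat([q[1],q[2],q[3],q[0]]).as_matrix();print('tool x,y',T[:,0].round(3),T[:,1].round(3),'closing deg',np.degrees(np.arctan2(T[1,1],T[0,1])))
E
```

```text
scene origin 235 191 scale 3.33
side origin 240 123 scale 3.33
16.4833 [0.45211405 0.10457549 0.230949  ] [-5.71750412e-06  9.02326873e-01  4.31052447e-01 -4.26264611e-05] 0.9967907027164388
[276.991191   183.28909758] [277.09664694 182.92636423] [ 257  164   41   39 1521] [0.45147934 0.10395903 0.026     ] [0.45185385 0.10424853 0.026     ] [0.04418477 0.04358727 0.04578241 0.04358789] [51.00568582 52.04049243 51.00592026 49.94027255]
tool x,y [ 0.628  0.778 -0.   ] [ 0.778 -0.628 -0.   ] closing deg -38.93126074741282
```

View pics/c7b.png

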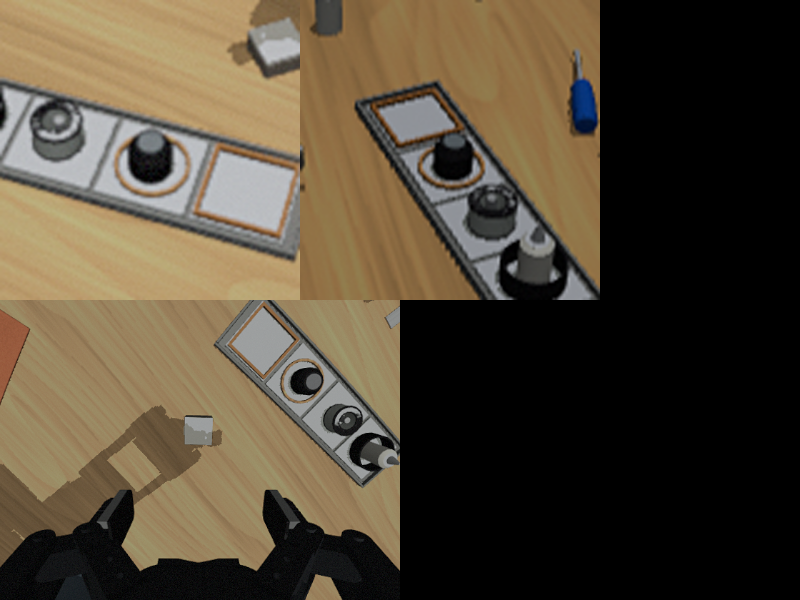

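The loupe stands in the ring. The box is at wrist pixel (277,183), square to the fingers and under the TCP to within 1 mm. I'll grasp it.

Emit:
{"op": "send_rows", "data": {
  "steps": [0,0,4,0,0,0,8,0,0,0,12,0,0,0,16,0,0,0,19,0,0,0,21,0,0,0,22.4,0,0,0,22.6,0]
}}

```text
t: 17.2
eef_pos: [0.4507, 0.1044, 0.0023]
ee_rot: [-0.001, 0.903, 0.431, -0.002]
contact_force: [0.1, 0.0, -0.2]
gripper_width: 0.994
gripper_force: 0.0
```

Emit:
{"op": "send_rows", "data": {
  "steps": [0,0,0,0,0,0,0,0,0,0,0,0,0,0,0,0,0,0,0,0,0,0,0,0],
  "claw": 3.8,
  "squeeze": 30
}}

```text
t: 17.7
eef_pos: [0.4524, 0.1047, 0.0066]
ee_rot: [0.001, 0.903, 0.431, 0.001]
contact_force: [-0.1, 0.1, 7.2]
gripper_width: 0.511
gripper_force: 31.2
```

Emit:
{"op": "send_rows", "data": {
  "steps": [0,0,-4,0,0,0,-8,0,0,0,-12,0,0,0,-12,0,0,0,-12,0,0,0,-12,0]
}}

```text
t: 18.2
eef_pos: [0.451, 0.1048, 0.1255]
ee_rot: [0.0, 0.903, 0.431, 0.0]
contact_force: [0.7, -0.1, -1.0]
gripper_width: 0.51
gripper_force: 31.0
```

```bash
python3 - <<'E'
from h import *
from scipy.spatial.transform import Rotation as Ro
e=r.observe();q=e['ee_rot'];T=Ro.from_quat([q[1],q[2],q[3],q[0]]).as_matrix()
print(e['eef_pos'],(T.T@(np.array([.6109,.1468,.125])-e['eef_pos'])*100).round(2))
# frame angle from wrist7 white floor
from m2 import comp,hsv,w0,p0
h=hsv(w0);ce,st,m=comp((h[...,1]<35)&(h[...,2]>60),(264,42),300)
ct=max(cv2.findContours(m,0,1)[0],key=len);b=cv2.boxPoints(cv2.minAreaRect(cv2.convexHull(ct)));C=np.array([onz(p0,x,.008) for x in b]);E=np.diff(np.vstack([C,C[:1]]),axis=0)
print(C.mean(0),np.linalg.norm(E,axis=1),np.degrees(np.arctan2(E[:,1],E[:,0]))%90)
E
```

```text
[0.45102186 0.10476495 0.12552805] [13.33  9.78  0.06]
[0.66001899 0.13809307 0.008     ] [0.06785119 0.06700584 0.07120874 0.06757584] [61.00855885 64.11957452 61.54618461 61.24770076]
```

Emit:
{"op": "send_rows", "data": {
  "steps": [13.3,9.8,0,-7,13.3,9.8,0,-14,13.3,9.8,0,-21,13.3,9.8,0,-28,13.3,9.8,0,-35,13.3,9.8,0,-42,13.3,9.8,0,-49,13.3,9.8,0,-49.5]
}}

```text
t: 18.87
eef_pos: [0.6097, 0.1463, 0.1223]
ee_rot: [-0.002, 0.639, 0.77, -0.002]
contact_force: [-0.3, -0.6, -0.3]
gripper_width: 0.508
gripper_force: 31.1
```

```bash
python3 chk.py "[.611,.1465,.08]" c8.png;python3 - <<'E'
from h import *
im,p=snap('wrist','wrist8.png')
c=cv2.imread('pics/c8.png'); o=np.zeros((600,800,3),np.uint8); o[:300,:600]=cv2.resize(c,(600,300)); o[300:,:400]=cv2.resize(im,(400,300));cv2.imwrite('pics/c8b.png',o)
E
```

```text
scene origin 275 187 scale 3.33
side origin 226 89 scale 3.33
18.9667 [0.60995526 0.14630299 0.12322353] [-0.00146882  0.6405342   0.767927   -0.00137842] 0.5091218534372968
```

View pics/c8b.png

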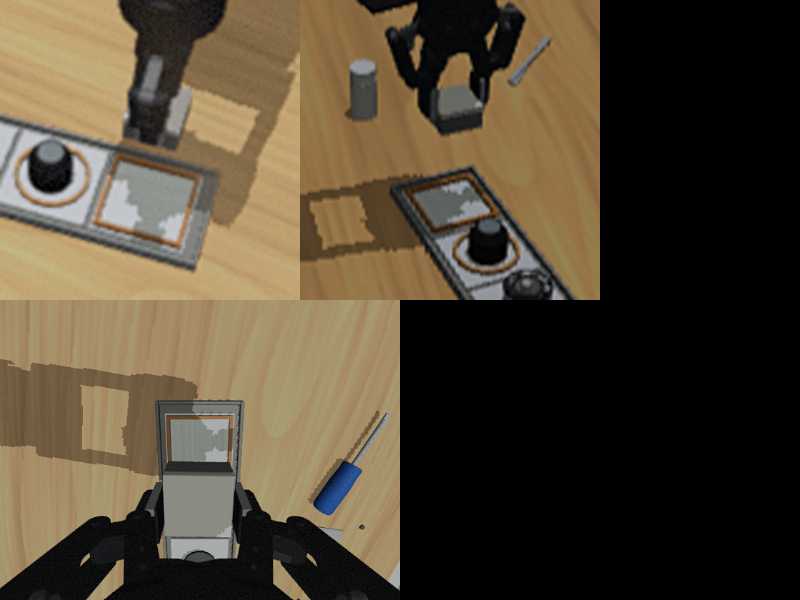

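The box is held level and parallel to the frame, and centred over it in all views. I'll lower it.

Emit:
{"op": "send_rows", "data": {
  "steps": [0,0.1,4,0,0,0.1,7.5,0,0,0.1,9.5,0,0,0.1,10.3,0,0,0.1,10.8,0,0,0.1,11.0,0,0,0.1,11.1,0,0,0.1,11.1,0]
}}

```text
t: 19.68
eef_pos: [0.6134, 0.1467, 0.0156]
ee_rot: [0.001, 0.64, 0.769, 0.001]
contact_force: [-0.0, 0.9, -0.1]
gripper_width: 0.512
gripper_force: 31.1
```

Emit:
{"op": "send_rows", "data": {
  "steps": [0,0,0,0,0,0,0,0,0,0,0,0,0,0,0,0,0,0,0,0],
  "claw": 6
}}

```text
t: 20.1
eef_pos: [0.6125, 0.1466, 0.0147]
ee_rot: [0.0, 0.639, 0.769, 0.0]
contact_force: [0.8, -0.3, 0.1]
gripper_width: 0.702
gripper_force: 0.0
```

Emit:
{"op": "send_rows", "data": {
  "steps": [0,0,-4,0,0,0,-8,0,0,0,-12,0,0,0,-16,0,0,0,-20,0,0,0,-22,0,0,0,-22,0]
}}

```text
t: 20.68
eef_pos: [0.6158, 0.147, 0.2411]
ee_rot: [0.005, 0.639, 0.769, 0.004]
contact_force: [0.1, 0.2, 0.5]
gripper_width: 0.705
gripper_force: 0.0
```

Emit:
{"op": "send_rows", "data": {
  "steps": [0,-18,0,0,0,-18,0,0,0,-18,0,0,0,-18,0,0,0,-18,0,0,0,-18,0,0]
}}

```text
t: 21.18
eef_pos: [0.4293, 0.1137, 0.2331]
ee_rot: [-0.003, 0.639, 0.769, -0.002]
contact_force: [0.9, 0.5, -0.8]
gripper_width: 0.702
gripper_force: 0.0
```

```bash
python3 - <<'E'
from h import *
a,p=snap('scene');b,q=snap('side')
o=np.zeros((600,800,3),np.uint8)
u=a[130:310,150:460];o[:360,:]=cv2.resize(u,(800,464))[:360] if 0 else cv2.resize(u,(620,360)).copy().__class__((360,800,3),np.uint8)*0
o[:300,:517]=cv2.resize(u,(517,300),interpolation=2); v=b[90:350,190:370]; o[:,520:780]=cv2.resize(v,(260,376),interpolation=2)[:376].__class__((600,260,3),np.uint8)*0
o[:376,520:780]=cv2.resize(v,(260,376),interpolation=2)
w,_=snap('wrist'); o[300:,:400]=cv2.resize(w,(400,300))
cv2.imwrite('pics/fin.png',o); print(r.observe()['t'])
E
```

```text
21.3333
```

View pics/fin.png

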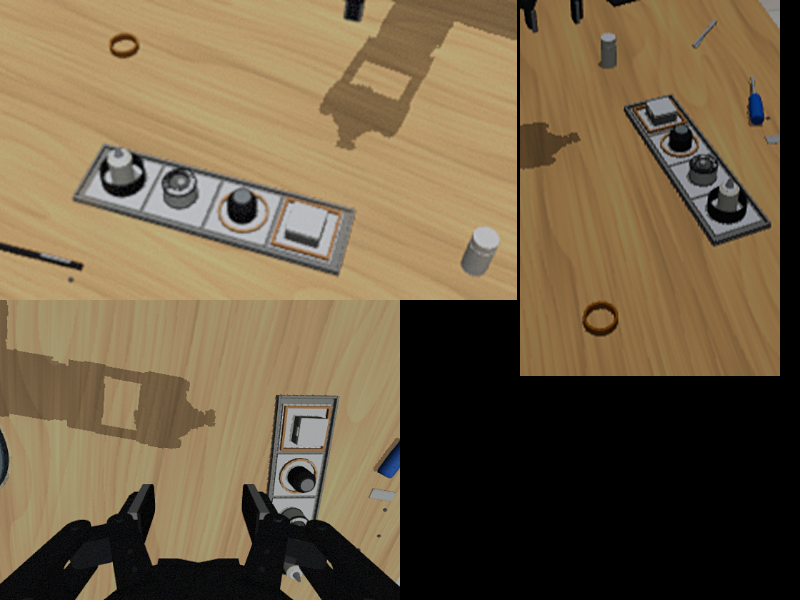

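All four items sit in their holders: box (305,225), loupe (242,205), reel (180,187) and bottle (122,168). The tape and the capped bottle have not moved. I'll hand it in.

```bash
python3 -c "
from cell import finish_job
print(finish_job())"
```

```text
the job is handed in; nothing more can be done
None
```

I placed the flux bottle, solder reel, loupe and parts box in their holders in that order, left the capped bottle and tape roll untouched, and handed the job in after about 21 s; the final pictures showed all four seated, but no verdict came back.

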